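# Hang a lift-off gate on its two hinge pins and shut it

### The arm

A 6-joint arm with a two-finger parallel gripper is mounted at the origin on the work surface. World frame = base frame: x ahead of the robot, y to its left, z up, the work surface at z = 0. Lengths are in m, angles in rad, forces in N, time in s.
With the tool pointing down it reaches from about 0.35 to 0.775 m from the base axis. Payload 5.5 kg.
Tool frame: the origin (TCP) lies where the fingers leave the gripper's body, on its centre line; the fingertips stand env.tip_reach ahead of it and the grasp point (between the pads) lies 54 mm ahead of it (env.tip_reach is the distance from the TCP to the fingertips, in m); z points along the fingers, y is the line along which they close (so a half turn about z gives the same grasp; the last joint's range is limited). The gripper opens to 85 mm and grips with 20 to 120 N. Pads are 22 mm wide; open, the fingers measure 114 mm over their backs; the gripper's body (76 mm by 85 mm) begins 54 mm behind the grasp point. The pads swing forward as they close: fully open they stand 13 mm farther back than shut.
Start: joints at [1.035, 0.313, 0.046, 1.304, 0, 1.431], TCP at [0.222, 0.531, 0.304] pointing down, gripper open.
Joint ranges: [-2.76, 2.76], [-0.86, 1.69], [-1.03, 1.26], [-2.2, 2.34], [-1.47, 1.5], [-3.14, 3.14]. Speed limits (rad/s): [2.57, 2.57, 3.14, 3.14, 3.14, 3.14].

### API

Orientations are given as a unit quaternion [w, x, y, z].
In Python, from workcell import status, optics, hand_in, env gives the robot as it stands.
- The arm moves only by the shell command python3 -m handwheel 'ROWS' [FORCE]. ROWS is a JSON object whose one key "deltas" holds a list of rows, each a list of 5 numbers: the opening, from -1 (shut) to 1 (fully open), then the shift along the tool's x, y, z in units of 40 mm (1.0 is 40 mm), then the turn about the tool's z in units of 10 degrees (1.0 is 10 degrees). In form: {"deltas": [[jaw, x, y, z, roll], ...]}. A call has 1 to 20 rows; each row shifts and turns the commanded pose from where the row before left it, along the tool's axes as they then stand; what a row does not reach is not made up. A row lasts 1/8 s, in which the tool goes at most 62.5 mm and 10.7 degrees, less where a joint would pass 70% of its speed; a pose out of reach is approached as far as the arm can. A call is refused whole if a number of a shift passes 1 or a number of a turn 1, either way. A call with a gripper value outside its range is refused whole. The fingers move at their own pace and stop on an object; FORCE is the grip in N (left out, the last holds). Time passes only in rows, so rows that do not move let the fingers close. It gives the time, the measured TCP pose, the force, the opening and the grip force at its end, in the units of the state.
- status.get_state(): the state, without advancing time (a new reading comes with each control period).
- optics.read_camera(name): name is "side" or "top" or "wrist"; returns a dict with "frame" (400x640x3 uint8, red, green, blue), "depth" (400x640 float32, m along the optical axis (not along the pixel's ray), 0 where there is no reading), "vfov" (degrees; the focal length in pixels is half the picture's height over the tangent of half this angle, whatever the lens; pixels are square), "cx", "cy" (the principal point, pixels), "k1" (the pictures are not rectified: a ray, as slopes to the right and down, at radius r is drawn at 1 + k1 r^2 times it, then the intrinsics apply), "origin" and "attitude" of the camera in the world. Camera axes: x right, y down, z forward; pixel columns grow to the right and rows downward; lengths in m; the calibration is good to about 2 mm. A picture is of the moment at which its call begins.
- hand_in(): hands the job in; it is judged then, once.
The state is a dict: "clock": time; "joint_pos": joint angles; "qvel": joint speeds; "tau": joint torques, N m; "tcp_pos": TCP position; "orientation": TCP orientation; "wrist_force": force on the tool from outside, world axes, zero at the start; "ft_torque": the same for the moment, N m; "finger_gap": finger opening in m; "grip_force": force on a finger pad.
Only numpy, scipy, OpenCV 4.12 (cv2) and the standard library are available. Lean on these libraries where they do the work, as an engineer would, in place of code of your own. Each camera call takes 0.05 s, during which the arm holds its last target. There are 200 camera calls.

### The job

The gate of the tin tray has been washed and is standing in the drying rack. Hang it back on the tray's hinge post: with the gate swung open, feel for the two pins, lower both knuckles over them together without forcing until it sits fully down, then swing it shut under the keeper against its stop and let go. Do not press or knock hard on the tray or its posts with the gate or the fingers, do not drop the gate on, and leave the tins standing where they are.

Things in the scene. Friction and masses are not known exactly. Their poses are not given: they have to be found in the camera images.
- gate: Loose stainless gate, about 0.35 kg (varies by a fifth), upright in the rack. 14 mm thick frame: 200 mm long, 130 mm high, solid top rail 30 mm high, thin upright bars below. Two knuckles stick out of one end. Origin: on the knuckles' common axis, level with the gate's lower edge; z up, x along the gate to its free end (panel from x = 18 to 218 mm), y across its thickness.
- gate_knuckle (a point): Middle of the lower knuckle's lower rim: x = 0, z = 12 mm in the gate's frame. The knuckles are upright tubes, outer diameter 22, bore 12, height 20 mm, open at both ends, one above the other: the upper one's lower rim is 75 mm higher.
- gate_grip (a point): Where to pinch the top rail from above, firmly, across its 14 mm thickness: x = 108 mm (it balances there), z = 118 mm, 12 mm below the gate's top. Nothing else is within 60 mm at that height.
- gate_end (a point): The middle of the gate's free end: x = 218 mm, z = 65 mm in the gate's frame.
- tray: Fixed low stainless tin tray, 335 by 380 mm, walls 60 mm high at sides and back, open in front. Origin: on the table, in the middle of the open front; x into the tray, y to its left, z up. Hinge post at its left front corner, keeper at its right front corner. Shut, the gate runs from the pins along -y, in the plane x = 0; swung open it stands out to -x, where nothing is in its way.
- hinge (a point): Mark at the inner end of the hinge post's slots, on the table: x = 0, y = 97 mm in the tray. The post is clamped anywhere along its slots, so the axis of its two pins is 3 to 33 mm from this mark towards the tray's +y (exact along x); this is not measured: feel or see it. The 20 mm square post, 134 mm high, has its face 25 mm to the +y side of the pin axis; coming from -y the pins are free.
- shoulder (a point): 32 mm above the hinge mark: the height where the lower knuckle's rim comes to rest (gate origin then 20 mm above the table; it may sag 2 degrees). The post has two arms, 20 mm wide, 8 mm thick, ending 10 mm to the -y side of the pin axis; tops at 32 and 107 mm. On each a pin of diameter 10, 18 mm tall, slightly bevelled. The lower knuckle goes in sideways between lower pin and upper arm.
- keeper (a point): Point on the tray's right front corner (x = 0, y = -107, z = 159 mm) under the keeper's tab, a plate over the shut gate's free end, 9 mm above the seated gate, y from -74 to -140, x from -23 to 12 mm, top at 163 mm: the gate can only swing in under it from -x, not be lowered in. Behind the gate the keeper has a stop plate, front face at x = 7.5 mm, y from -75 to -143.
- rack: Fixed drying rack, base 170 by 200 mm. Origin: on the table under the middle of the slot that holds the gate; x along the slot. The gate stands on the base, 12 mm above the table, between fins that reach 62 mm above the table (slot 16 mm wide): lift it straight up. 87 mm to the -y side a washed disc stands in a second slot, top at 88 mm.
- tin0: Loose tin standing in the tray. Open gold tin, 75 mm diameter, 82 mm high, origin under its middle.
- tin1: Loose tin standing in the tray. Open gold tin, 75 mm diameter, 82 mm high, origin under its middle.
- tin2: Loose tin standing in the tray. Open gold tin, 75 mm diameter, 82 mm high, origin under its middle.
- tin3: Loose tin standing on the table beyond the rack. Open gold tin, 75 mm diameter, 82 mm high, origin under its middle.
Mind the look-alikes: they are no part of the job. Leave any turquoise look-alike of the tin1 alone.

How it is judged:
On the way, in this order (a step that is already met when the one before it is completed fails the run):
1. the gate, swung open, is down on both pins (z of gate in the frame of tray between 0.016 and 0.024 m and x of gate in the frame of tray between -0.006 and 0.006 m and y of gate in the frame of tray between 0.096 and 0.134 m and angle between gate's own z axis and vertical below 0.07 rad and x of gate_end in the frame of tray below -0.06 m and contact force between gate and tray above 1 N), for 0.2 s.
2. the gate is swung shut under the keeper (z of gate in the frame of tray between 0.016 and 0.024 m and x of gate in the frame of tray between -0.006 and 0.006 m and y of gate in the frame of tray between 0.096 and 0.134 m and angle between gate's own z axis and vertical below 0.07 rad and x of gate_end in the frame of tray between -0.01 and 0.01 m and y of gate_end in the frame of tray below -0.08 m), for 0.2 s.
At the end, for the whole second after the job is handed in: The gate hangs on both pins: origin within 4 mm of seated height, within 6 mm of the pin axis in the tray's x and between 96 and 134 mm in its y, upright within 4 degrees; free end under the keeper within 10 mm of x = 0; at rest and released; the tins stand (all of step 2 and linear speed of gate below 0.01 m/s and angular speed of gate below 0.05 rad/s and contact force between gate and the fingers below 0.1 N and angle between each of tin0, tin1, tin2, tin3's own z axis and vertical below 0.2 rad); the robot touches nothing.
It fails at once if the gate is pressed or knocked on the tray or its hinge post with more than 60 N (contact force between gate and tray above 60 N).
It fails at once if a tin is moved by more than 30 mm or tipped (distance of any of tin0, tin1, tin2, tin3 from where it was at the start of the episode above 0.03 m or angle between any of tin0, tin1, tin2, tin3's own z axis and vertical above 0.3 rad).
It fails at once if the fingers press or knock on the tray or its posts with more than 60 N (contact force between the fingers and tray above 60 N).
It fails at once if the gate is let fall (falling free, not yet down on its shoulders) (contact force between gate and the fingers below 0.05 N and contact force between gate and rack below 0.05 N and linear speed of gate above 0.3 m/s and z of gate in the frame of tray above 0.024 m).
It also fails if it takes over 54 s, if anything falls off the work surface, if the arm or the gripper's body presses on something with over 40 N, if the wrist force passes 120 N, or if a joint passes its speed limit or range.

## Working session

There is one attempt and no reset: what is moved stays moved. The work goes in short steps, Python scripts to look and compute and a shell command to move; the robot and the scene stay as the last step left them, time stands still between calls to the robot, and variables do not carry over. Pictures are saved under pics/ and viewed, at most 10 in all, crops included, and the job is handed in when it is done.

```bash
ls; mkdir -p pics; cat > h.py <<'E'
import numpy as np, cv2
from scipy.spatial.transform import Rotation as R
from workcell import status, optics, env
def cam(n):
    c=optics.read_camera(n); h=c["frame"].shape[0]; c["f"]=h/2/np.tan(np.radians(c["vfov"])/2)
    a=np.array(c["attitude"],float)
    c["R"]=a if a.shape==(3,3) else R.from_quat(a,scalar_first=True).as_matrix()
    c["o"]=np.array(c["origin"]); return c
def slopes(c,uv):
    uv=np.atleast_2d(np.array(uv,float)); d=(uv-[c["cx"],c["cy"]])/c["f"]; s=d.copy()
    for _ in range(20): s=d/(1+c["k1"]*(s**2).sum(1,keepdims=True))
    return s
def rays(c,uv):
    s=slopes(c,uv); return np.c_[s,np.ones(len(s))]@c["R"].T
def onz(c,uv,z):
    r=rays(c,uv); return c["o"]+r*((z-c["o"][2])/r[:,2])[:,None]
def cloud(c):
    h,w=c["depth"].shape; v,u=np.mgrid[:h,:w]; r=rays(c,np.c_[u.ravel(),v.ravel()])
    return (c["o"]+r*c["depth"].reshape(-1,1)).reshape(h,w,3)
def proj(c,P):
    q=(np.atleast_2d(P)-c["o"])@c["R"]; s=q[:,:2]/q[:,2:]; return s*(1+c["k1"]*(s**2).sum(1,keepdims=True))*c["f"]+[c["cx"],c["cy"]]
E
python3 - <<'E'
from h import *
for n in("top","side"):
    c=cam(n); cv2.imwrite(f"pics/{n}0.png",c["frame"][:,:,::-1]); np.savez(f"{n}0.npz",**c)
    print(n,c["o"],c["R"].round(3).tolist(),c["f"],c["k1"],(c["depth"]>0).mean())
print(status.get_state(), env.tip_reach)
E
```

```text
pics
top [ 0.43873181 -0.07447594  1.18625313] [[-0.01, -0.992, 0.123], [-1.0, 0.01, 0.003], [-0.004, -0.123, -0.992]] 489.2599040685233 0.006462998142566467 0.9958984375
side [ 0.11840656 -0.54850259  0.78978105] [[0.714, -0.499, 0.491], [-0.7, -0.513, 0.496], [0.004, -0.698, -0.716]] 415.50237453967236 -0.04525192491082435 0.9959453125
{'clock': 0.1, 'joint_pos': array([ 1.03540360e+00,  3.13967015e-01,  4.51147468e-02,  1.30361260e+00,
       -1.82785129e-05,  1.43120306e+00]), 'qvel': array([-0.00057883, -0.00089786,  0.00251917, -0.00025766,  0.00071375,
        0.00026704]), 'tau': array([ 2.22810391e-03, -4.81724060e+01,  2.99244493e+01,  1.27324436e-02,
       -1.02721069e-04,  4.16923482e-07]), 'tcp_pos': array([0.2215279 , 0.53025517, 0.30308327]), 'orientation': array([-2.67621356e-04,  1.96610413e-01,  9.80481336e-01, -7.90231538e-04]), 'wrist_force': array([ 0.61124744, -0.03396491, -0.45812021]), 'ft_torque': array([-0.02216905, -0.00225333,  0.00915346]), 'grip_force': 0.0, 'finger_gap': 0.08550096866188299} 0.0726
```

View pics/top0.png

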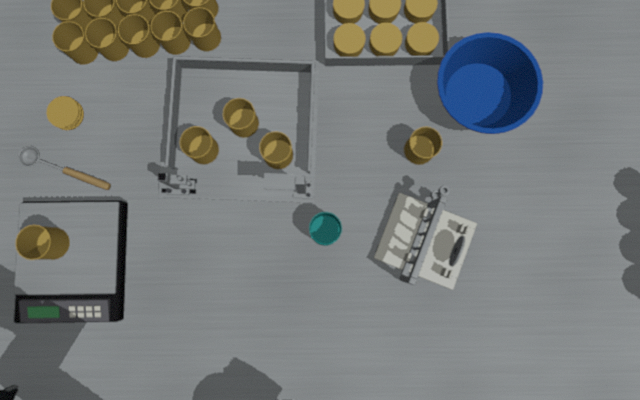

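View pics/side0.png

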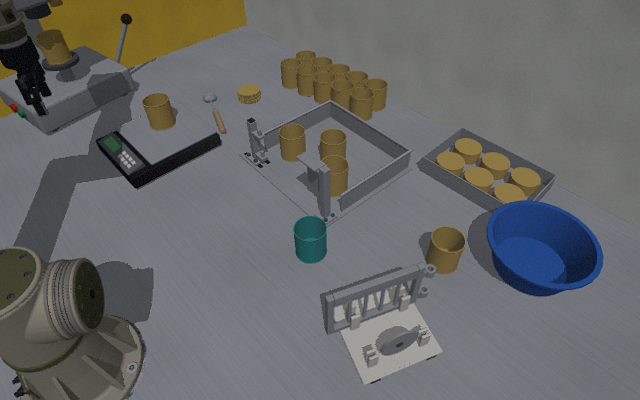

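The top view shows the tray (corners about (170,62), (313,65), (160,195), (310,198)), with the hinge post near (178,183) and the keeper at (303,185). The gate stands in the rack from its knuckles at (443,190) to its free end at (405,280). The gold tins are at (240,117), (198,145), (276,150) and (422,145). The turquoise tin at (325,228) is the look-alike and stays untouched.

```bash
cat > m.py <<'E'
from h import *
c=dict(np.load("top0.npz")); s=dict(np.load("side0.npz"))
for k in(c,s): k["cx"]=float(k["cx"]);k["cy"]=float(k["cy"]);k["k1"]=float(k["k1"]);k["f"]=float(k["f"])
P=cloud(c); Q=cloud(s)
print("table z",np.median(P[300:390,450:600,2]),P[300:390,450:600,2].std(),np.median(Q[150:200,200:240,2]))
def inbox(P,x0,x1,y0,y1,z0,z1): return P[(P[...,0]>x0)&(P[...,0]<x1)&(P[...,1]>y0)&(P[...,1]<y1)&(P[...,2]>z0)&(P[...,2]<z1)]
# gate top rail ~z .142 ; top view and side
for n,A in(("top",P),("side",Q)):
    b=onz(c,[[395,290],[450,180]],.142); 
    g=inbox(A,b[0,0]-.02,b[1,0]+.02,b[1,1]-.02,b[0,1]+.03,.132,.155)
    m,(d)=g.mean(0),np.linalg.svd((g-g.mean(0))[:,:2])[2] if 0 else np.linalg.eigh(np.cov((g-g.mean(0))[:,:2].T))[1][:,1]
    if d[0]<0:d=-d
    t=(g-m)[:,:2]@d; w=(g-m)[:,:2]@[-d[1],d[0]]
    print(n,"gate",len(g),m.round(4),"ang",np.degrees(np.arctan2(d[1],d[0])),"ends",(m[:2]+d*t.min()).round(4),(m[:2]+d*t.max()).round(4),np.ptp(t),np.ptp(w))
# tray walls
for n,A in(("top",P),("side",Q)):
    b=onz(c,[[150,200],[325,50]],.06)
    g=inbox(A,b[0,0]-.0,b[1,0]+.02,b[1,1]-.0,b[0,1]+.0,.052,.066)
    r=cv2.minAreaRect((g[:,:2]*1000).astype(np.float32)); print(n,"tray",len(g),r,cv2.boxPoints(r).round(1).tolist())
    g=inbox(A,b[0,0]-.02,b[1,0]-.1,b[1,1]-.0,b[0,1]+.0,.09,.2)
    for z0 in np.arange(.09,.18,.01):
        k=g[(g[:,2]>=z0)&(g[:,2]<z0+.01)]
        L=k[k[:,1]>b[:,1].mean()];Rr=k[k[:,1]<b[:,1].mean()]
        print(round(z0,3),len(L),L.mean(0).round(3) if len(L) else"",len(Rr),Rr.mean(0).round(3) if len(Rr) else"")
big=lambda im,x,y,w,h,k:cv2.resize(im[y:y+h,x:x+w,::-1],None,fx=k,fy=k,interpolation=cv2.INTER_CUBIC)
a=big(c["frame"],150,160,65,50,6);e=big(s["frame"],225,105,65,50,6)
f=big(c["frame"],385,175,65,50*2,4);
cv2.imwrite("pics/crop1.png",np.hstack([a,e]))
E
python3 m.py
```

```text
table z 0.0010120605673461514 0.08017091153603201 -0.0005321317837141959
top gate 691 [ 0.4758 -0.3098  0.1422] ang -22.67679591696751 ends [ 0.385  -0.2719] [ 0.569  -0.3488] 0.1994024531050378 0.015854864761713598
side gate 918 [ 0.4688 -0.3101  0.14  ] ang -22.634098363233207 ends [ 0.3816 -0.2737] [ 0.5642 -0.3498] 0.19791574937052148 0.016296410794600664
top tray 901 ((770.393310546875, 103.58354187011719), (385.3555908203125, 345.4875183105469), 85.69795989990234) [[583.7000122070312, -75.5999984741211], [928.2000122070312, -101.5], [957.0999755859375, 282.79998779296875], [612.5999755859375, 308.70001220703125]]
0.09 9 [0.679 0.192 0.093] 6 [ 0.631 -0.017  0.095]
0.1 113 [0.617 0.235 0.107] 4 [ 0.595 -0.043  0.103]
0.11 42 [0.616 0.24  0.113] 8 [ 0.596 -0.04   0.114]
0.12 37 [0.618 0.24  0.125] 7 [ 0.596 -0.039  0.126]
0.13 79 [0.618 0.259 0.136] 8 [ 0.599 -0.048  0.134]
0.14 6 [0.621 0.256 0.14 ] 12 [ 0.599 -0.042  0.145]
0.15 0  21 [ 0.601 -0.008  0.159]
0.16 0  576 [ 0.602 -0.004  0.164]
0.17 0  0 
side tray 1459 ((773.82958984375, 98.07085418701172), (389.4250793457031, 357.5401306152344), 88.85428619384766) [[591.2000122070312, -93.0], [948.7000122070312, -100.19999694824219], [956.5, 289.20001220703125], [599.0, 296.29998779296875]]
0.09 15 [0.609 0.25  0.096] 67 [ 0.606 -0.014  0.095]
0.1 85 [0.612 0.236 0.106] 71 [ 0.606 -0.017  0.105]
0.11 41 [0.613 0.25  0.115] 61 [ 0.605 -0.02   0.115]
0.12 41 [0.613 0.247 0.124] 42 [ 0.6   -0.04   0.125]
0.13 43 [0.615 0.261 0.135] 36 [ 0.599 -0.043  0.135]
0.14 0  40 [ 0.599 -0.044  0.145]
0.15 0  50 [ 0.596 -0.032  0.156]
0.16 0  349 [ 0.6   -0.004  0.162]
0.17 0  0
```

View pics/crop1.png

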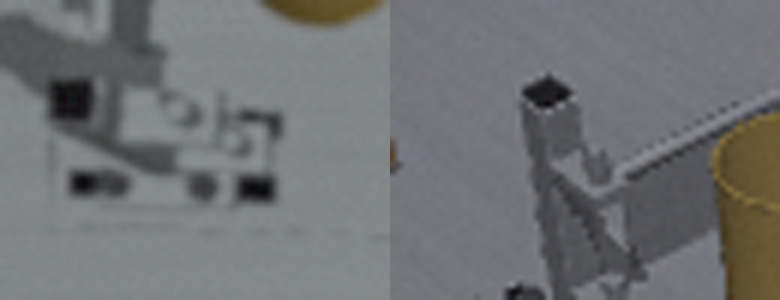

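The crop shows the post top near (162,177), the upper pin near (180,178) and the lower pin near (189,183) in full-image pixels. A closer wrist view of the hinge would help, so first I'll fit the tray walls and check how the wrist camera is mounted.

```bash
python3 - <<'E'
from h import *
st=status.get_state(); w=cam("wrist"); T=R.from_quat(st["orientation"],scalar_first=True).as_matrix()
print("wrist cam in tool",(T.T@(w["o"]-st["tcp_pos"])).round(4),(T.T@w["R"]).round(3).tolist(),w["f"],w["k1"])
print("toolx",T[:,0],"tooly",T[:,1])
for n in("top","side"):
    c=dict(np.load(n+"0.npz")); 
    for k in("cx","cy","k1","f"): c[k]=float(c[k])
    P=cloud(c).reshape(-1,3); P=P[(P[:,2]>.05)&(P[:,2]<.068)&(P[:,0]<1)]
    def fit(sel,ax,m):
        g=P[sel]; 
        for _ in range(4):
            p=np.polyfit(g[:,1-ax],g[:,ax],1); r=g[:,ax]-np.polyval(p,g[:,1-ax]); g=g[abs(r)<max(2*r.std(),.003)]
        print(n,m,len(g),"slope deg",np.degrees(np.arctan(p[0])).round(2),"at mid",np.polyval(p,[.1] if ax==0 else [.75]).round(4),r.std().round(4))
    fit((P[:,0]>.91)&(P[:,1]>-.05)&(P[:,1]<.26),0,"back x(y)")
    fit((P[:,0]>.65)&(P[:,0]<.9)&(P[:,1]>.26)&(P[:,1]<.32),1,"left y(x)")
    fit((P[:,0]>.65)&(P[:,0]<.9)&(P[:,1]<-.06)&(P[:,1]>-.12),1,"right y(x)")
E
```

```text
wrist cam in tool [ 0.0698 -0.0003 -0.0697] [[0.0, -0.961, -0.278], [1.0, 0.001, -0.001], [0.001, -0.278, 0.961]] 313.9051721587779 -0.009725286289156969
toolx [-9.22688548e-01  3.85546104e-01  2.14059990e-04] tooly [ 0.38554526  0.92268744 -0.00165485]
top back x(y) 408 slope deg 13.01 at mid [0.9163] 0.0256
top left y(x) 256 slope deg -2.64 at mid [0.2678] 0.0017
top right y(x) 172 slope deg -2.05 at mid [-0.0636] 0.0023
side back x(y) 305 slope deg 10.38 at mid [0.9266] 0.0307
side left y(x) 273 slope deg -2.59 at mid [0.2693] 0.0017
side right y(x) 275 slope deg -2.37 at mid [-0.0637] 0.0013
```

```bash
python3 -m handwheel '{"deltas": [[1,-0.4,-0.1,0,0],[1,-0.9,-0.25,0,0],[1,-0.9,-0.25,0,0],[1,-0.9,-0.25,0,0],[1,-0.9,-0.25,0,0],[1,-0.9,-0.25,0,0],[1,-0.9,-0.25,0,0],[1,-0.9,-0.25,0,0],[1,-0.9,-0.25,0,0],[1,-0.9,-0.25,0,0],[1,-0.9,-0.25,0,0],[1,-0.9,-0.25,0,0],[1,-0.9,-0.25,0,0],[1,-0.9,-0.25,0,0],[1,0,0,0,0],[1,0,0,0,0],[1,0,0,0,0]]}'
python3 - <<'E'
from h import *
c=cam("wrist"); np.savez("w1.npz",**c); print(c["o"],status.get_state()["tcp_pos"])
cv2.imwrite("pics/w1.png",c["frame"][:,:,::-1])
for z in(.125,.05): print(z,proj(c,[.616,.224,z]))
E
```

```text
clock: 2.28
tcp_pos: [0.6159, 0.2207, 0.3041]
orientation: [-0.0, 0.196, 0.981, 0.0]
wrist_force: [0.1, 0.3, 0.6]
finger_gap: 0.0854
grip_force: 0.0
[0.55142852 0.24730542 0.37375743] [0.61588728 0.22088326 0.30419724]
0.125 [[323.573313   199.46494766]]
0.05 [[322.69988901 180.5102788 ]]
```

View pics/w1.png

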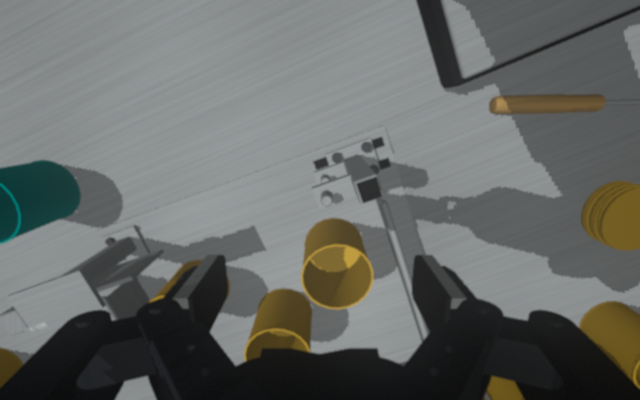

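The wrist view shows the hinge: post top (black) at (369,189), upper pin near (327,198) and lower pin near (325,178), within about 3 px of my prediction. I'll enlarge it to refine the pins.

```bash
python3 - <<'E'
from h import *
c=dict(np.load("w1.npz"))
a=c["frame"][150:215,300:400,::-1]
a=cv2.convertScaleAbs(a,alpha=1.6,beta=-60)
a=cv2.resize(a,None,fx=8,fy=8,interpolation=cv2.INTER_CUBIC)
cv2.imwrite("pics/w1c.png",a)
E
```

```text
(no output)
```

View pics/w1c.png

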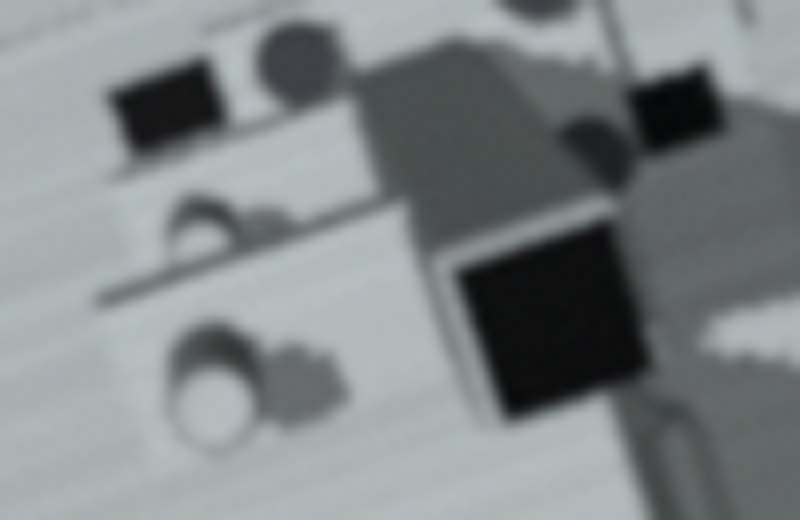

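```bash
python3 - <<'E'
from h import *
c=dict(np.load("w1.npz"))
for k in("cx","cy","k1","f"): c[k]=float(c[k])
f=lambda x,y:[(x+.5)/8-.5+300,(y+.5)/8-.5+150]
up=onz(c,f(214,405),.125)[0]; lo=onz(c,f(202,242),.05)[0]; po=onz(c,f(557,320),.134)[0]
sq=onz(c,[f(460,270),f(610,225),f(648,370),f(510,415)],.134)
print(up,lo,po,"sep",np.linalg.norm(po-up),"ang",np.degrees(np.arctan2(*(po-up)[1::-1]))-90)
for i in range(4):
    d=sq[(i+1)%4]-sq[i]; print(np.linalg.norm(d),np.degrees(np.arctan2(d[1],d[0]))%90)
# gate top from two views: long edges of the rail at z=.142 from depth masks
t=status.get_state(); T=R.from_quat(t["orientation"],scalar_first=True).as_matrix()
mid=np.array([.4735,-.311,0]); print(T.T@(mid-t["tcp_pos"])/.04)
E
```

```text
[0.61743543 0.22584526 0.125     ] [0.61616188 0.226335   0.05      ] [0.61996523 0.26098179 0.134     ] sep 0.036358978807635285 ang -4.118148181025774
0.015098267752450241 84.62395160235536
0.015227890122489615 84.49453054884198
0.014218442311141746 86.35311321366375
0.015680051723936755 87.73838587886408
[ -1.82725684 -13.64436345   7.60336542]
```

The pin axis measures about (0.617, 0.226). The pin-to-post distance is 36 mm against a nominal 35, the post square is 15 mm of black cap, and the yaw is about -3°. Next I go over the rack with the same tool yaw, so that wrist-camera bias cancels.

```bash
python3 -m handwheel '{"deltas": [[1,-0.1,-0.4,0,0],[1,-0.15,-0.9,0,0],[1,-0.15,-0.95,0,0],[1,-0.15,-0.95,0,0],[1,-0.15,-0.95,0,0],[1,-0.15,-0.95,0,0],[1,-0.15,-0.95,0,0],[1,-0.15,-0.95,0,0],[1,-0.15,-0.95,0,0],[1,-0.15,-0.95,0,0],[1,-0.15,-0.95,0,0],[1,-0.15,-0.95,0,0],[1,-0.15,-0.95,0,0],[1,-0.15,-0.95,0,0],[1,-0.1,-0.9,0,0],[1,0,0,0,0],[1,0,0,0,0],[1,0,0,0,0]]}'
python3 - <<'E'
from h import *
c=cam("wrist"); np.savez("w2.npz",**c); print(status.get_state()["tcp_pos"],status.get_state()["orientation"])
cv2.imwrite("pics/w2.png",c["frame"][:,:,::-1])
P=cloud(c); m=((P[...,2]>.134)&(P[...,2]<.15)).astype(np.uint8); 
n,l,s,ce=cv2.connectedComponentsWithStats(m); i=1+s[1:,4].argmax(); g=P[l==i]; print(s[i],len(g))
r=cv2.minAreaRect((g[:,:2]*1000).astype(np.float32)); print(r, cv2.boxPoints(r).round(1).tolist(),np.median(g[:,2]))
E
```

```text
clock: 4.58
tcp_pos: [0.4863, -0.3137, 0.3041]
orientation: [0.0, 0.196, 0.981, 0.0]
wrist_force: [-0.9, -0.4, 0.6]
finger_gap: 0.0857
grip_force: 0.0
[ 0.48642698 -0.31373669  0.30408965] [8.42873488e-05 1.95887170e-01 9.80626437e-01 3.48616432e-05]
[ 308   52   21  256 4677] 4677
((476.93658447265625, -311.58349609375), (14.039892196655273, 200.1870880126953), 67.30989074707031) [[381.8999938964844, -279.3999938964844], [566.5999755859375, -356.70001220703125], [572.0, -343.70001220703125], [387.29998779296875, -266.5]] 0.14151797594767163
```

View pics/w2.png

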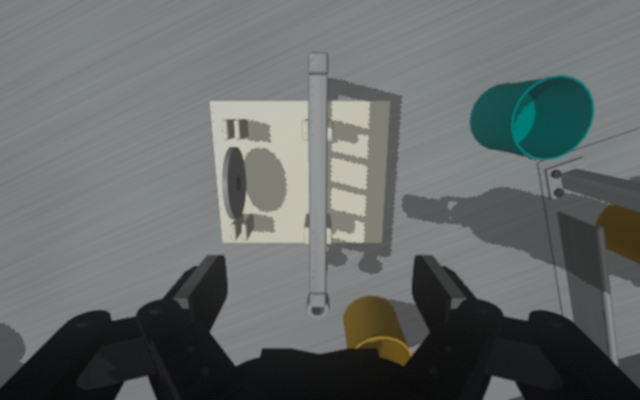

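The gate's top measures 200.2 x 14.0 mm at z 0.1415, seen from (318,55) to (318,300), with the knuckles at the lower end. That matches the description, and the tool is already aligned and centred to about 2 mm. Next: descend and grip.

```bash
python3 -m handwheel '{"deltas": [[1,0,-0.04,0.4,0],[1,0,0,0.6,0],[1,0,0,0.6,0],[1,0,0,0.6,0],[1,0,0,0.5,0],[1,0,0,0.3,0],[1,0,0,0,0],[1,0,0,0,0],[-1,0,0,0,0],[-1,0,0,0,0],[-1,0,0,0,0],[-1,0,0,0,0],[-1,0,0,0,0],[-1,0,0,0,0],[-1,0,0,0,0],[-1,0,0,0,0]]}' 80
python3 - <<'E'
from h import *
c=cam("wrist"); np.savez("w3.npz",**c); s=status.get_state();print(s["tcp_pos"],s["wrist_force"],s["finger_gap"])
E
```

```text
clock: 6.62
tcp_pos: [0.4858, -0.3162, 0.1842]
orientation: [0.0, 0.197, 0.98, 0.0]
wrist_force: [-0.3, 1.0, 3.9]
finger_gap: 0.0128
grip_force: 79.2
[ 0.48578174 -0.31623574  0.18418312] [-0.22294423  1.49806095  5.18556764] 0.013205992857501037
```

```bash
python3 -m handwheel '{"deltas": [[-1,0,0,-0.2,0],[-1,0,0,-0.4,0],[-1,0,0,-0.6,0],[-1,0,0,-0.8,0],[-1,0,0,-0.8,0],[-1,0,0,-0.8,0],[-1,0,0,-0.6,0],[-1,0,0,-0.3,0],[-1,0,0,0,0]]}'
python3 -m handwheel '{"deltas": [[-1,0.1,0.3,0,0],[-1,0.2,0.6,0,0],[-1,0.3,0.8,0,0],[-1,0.3,0.8,0,0],[-1,0.3,0.8,0,0],[-1,0.3,0.8,0,0],[-1,0.3,0.8,0,0],[-1,0.3,0.8,0,0],[-1,0.3,0.8,0,0],[-1,0.3,0.8,0,0],[-1,0.3,0.8,0,0],[-1,0.3,0.8,0,0],[-1,0.3,0.8,0,0],[-1,0.3,0.8,0,0],[-1,0.3,0.8,0,0],[-1,0.2,0.6,0,-0.5],[-1,0,0,0,-0.8],[-1,0,0,0,-0.7],[-1,0,0,0,0],[-1,0,0,0,0]]}'
cat > go.py <<'E'
from h import *
import sys
s=status.get_state();T=R.from_quat(s["orientation"],scalar_first=True).as_matrix()
tg=np.array(eval(sys.argv[1]))
print("yaw",np.degrees(np.arctan2(T[1,0],T[0,0])),"units",(T.T@(tg-s["tcp_pos"])/.04).round(3),"F",(T.T@s["wrist_force"]).round(2),"gap",s["finger_gap"])
E
python3 go.py '[.5074,.1909,.22]'
```

```text
clock: 7.8
tcp_pos: [0.4858, -0.3165, 0.3646]
orientation: [0.001, 0.197, 0.98, -0.0]
wrist_force: [0.2, -0.4, -4.3]
finger_gap: 0.0128
grip_force: 78.2
clock: 10.3
tcp_pos: [0.5059, 0.1914, 0.3637]
orientation: [-0.0, 0.024, 1.0, 0.0]
wrist_force: [0.5, -1.0, -4.4]
finger_gap: 0.0132
grip_force: 78.6
yaw 177.25301821689152 units [-0.041 -0.01   3.592] F [-0.59 -0.93  4.37] gap 0.01324963628940692
```

```bash
python3 -m handwheel '{"deltas": [[-1,0,0,0.3,0],[-1,-0.04,0,0.6,0],[-1,0,0,0.7,0],[-1,0,0,0.7,0],[-1,0,0,0.6,0],[-1,0,0,0.4,0],[-1,0,0,0.29,0],[-1,0,0,0,0],[-1,0,0,0,0]]}'
python3 - <<'E'
from h import *
ims=[]
for n in("side","top","wrist"):
    c=cam(n); np.savez(n[0]+"4.npz",**c)
    k=(c["frame"][:,:,::-1])
    if n=="wrist": a=k[150:400,220:420]; a=cv2.resize(a,(400,500))
    else:
        u,v=proj(c,[.616,.21,.09])[0].astype(int); a=cv2.resize(k[v-50:v+50,u-40:u+40],(400,500),interpolation=cv2.INTER_CUBIC); print(n,u-40,v-50)
        if n=="top": continue
    ims.append(a)
cv2.imwrite("pics/h4.png",np.hstack(ims))
E
python3 go.py '[.5091,.2309,.22]'
```

```text
clock: 11.42
tcp_pos: [0.5089, 0.1908, 0.2211]
orientation: [0.001, 0.023, 1.0, 0.0]
wrist_force: [0.3, 0.5, -3.9]
finger_gap: 0.0131
grip_force: 78.5
side 224 92
top 149 130
yaw 177.31971108395885 units [0.041 1.    0.03 ] F [0.33 0.26 2.72] gap 0.012734806958310614
```

View pics/h4.png

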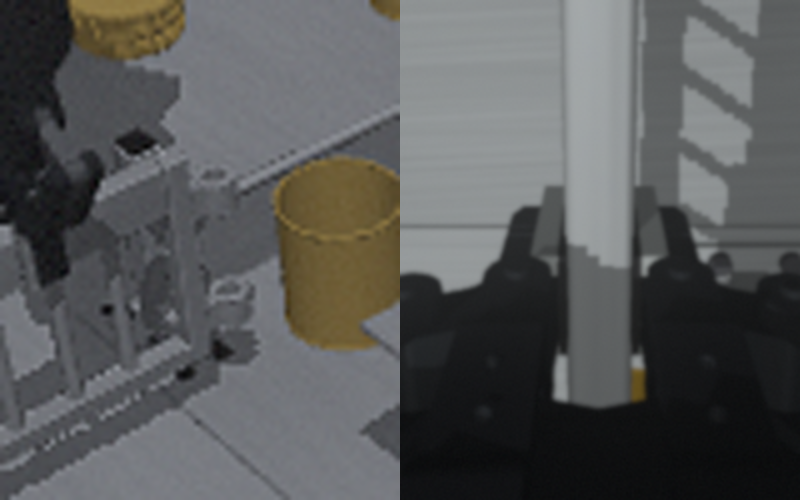

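The side crop shows the two knuckles clear of the post (upper ring about (215,175), lower about (230,288)). The gate is upright and firmly gripped near the middle of the pads. Moving sideways over the pins.

```bash
python3 -m handwheel '{"deltas": [[-1,0.01,0.1,0,0],[-1,0.01,0.15,0,0],[-1,0.01,0.15,0,0],[-1,0.01,0.15,0,0],[-1,0,0.15,0,0],[-1,0,0.15,0,0],[-1,0,0.1,0,0],[-1,0,0.05,0,0],[-1,0,0,0,0],[-1,0,0,0,0]]}'
python3 - <<'E'
from h import *
ims=[]
for n in("side","top"):
    c=cam(n); np.savez(n[0]+"5.npz",**c); k=(c["frame"][:,:,::-1])
    u,v=proj(c,[.616,.23,.09])[0].astype(int); a=cv2.resize(k[v-35:v+35,u-28:u+28],(400,500),interpolation=cv2.INTER_CUBIC); print(n,u-28,v-35)
    ims.append(a)
cv2.imwrite("pics/h5.png",np.hstack(ims))
E
python3 go.py '[.5091,.2309,.22]'
```

```text
clock: 12.82
tcp_pos: [0.5086, 0.2306, 0.2203]
orientation: [-0.0, 0.023, 1.0, -0.0]
wrist_force: [0.5, 1.1, -3.8]
finger_gap: 0.0126
grip_force: 78.6
side 231 104
top 153 145
yaw 177.3038948866126 units [-0.011  0.008  0.008] F [0.41 0.03 4.03] gap 0.012764482887371012
```

View pics/h5.png

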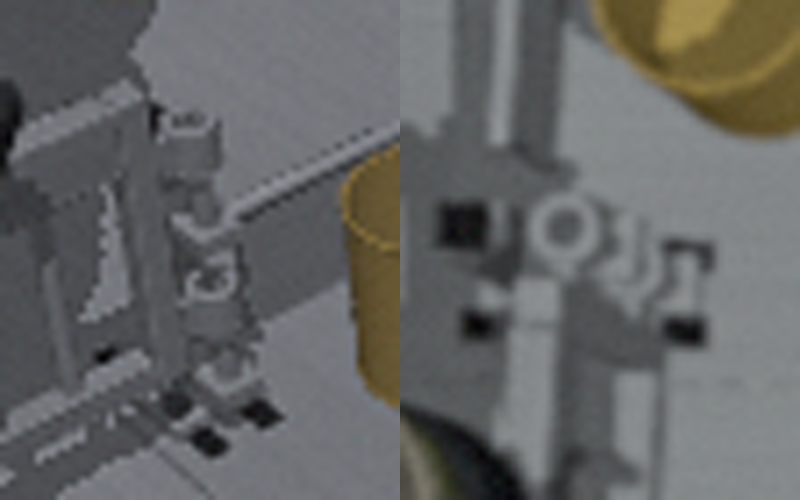

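The crops show the knuckles near the pins. In the side crop the upper pin's tip (about (205,208)) looks slightly right of the knuckle centre (about (191,160)). I'll check that numerically against the first side picture before lowering.

```bash
python3 - <<'E'
from h import *
a=np.load("side0.npz");b=np.load("s5.npz")
g=lambda k:cv2.cvtColor(k["frame"],cv2.COLOR_RGB2GRAY)
A,B=g(a),g(b); print("cols",list(range(248,270)))
for v in range(126,140): print("pin0",v,A[v,248:270])
for v in range(118,136): print("now ",v,B[v,248:270])
c={k:(float(a[k]) if k in("cx","cy","k1","f") else a[k]) for k in("cx","cy","k1","f","o","R")}
print("pin_wrist proj up",proj(c,[[.617,.226,.125],[.617,.226,.107],[.617,.226,.05]]))
print("knuckle top now",proj(c,[[.617,.226,.155],[.617,.226,.135]]))
E
```

```text
cols [248, 249, 250, 251, 252, 253, 254, 255, 256, 257, 258, 259, 260, 261, 262, 263, 264, 265, 266, 267, 268, 269]
pin0 126 [ 75  78  85  86  85  85  82  83  84 121 117 116 114 116 114 114 117 116
 115 116 117 117]
pin0 127 [ 75  78  84  88  84  86  86  87  87 118 118 116 117 115 112 113 116 117
 120 118 117 118]
pin0 128 [ 75  71  73  85  86  83  83  87  91 106 116 116 114 117 119 113 112 113
 118 117 114 116]
pin0 129 [ 73  73  74  92  81  84  86  82  83  89 121 122 115 116 116 115 114 115
 113 114 104 136]
pin0 130 [ 74  74  73  92  83  84  81 102 118  80 111 116  84 116 116 117 116 114
 105 137 137 129]
pin0 131 [100  74  74  93 101 101 119 119 120  91  86  93  82 103 114 115 106 123
 140 131 117 100]
pin0 132 [107  73  73  91 124 121 123 122 119  82  87  90  85  91 107 131 138 129
 117  98  65  52]
pin0 133 [ 97  74  76  74  90 114 122 121 123 101  80  93  83  74 124 135 113  97
  74  54  85  84]
pin0 134 [ 95  76  72  76  73  64 104 124 122 121  85  87  82  82 123 120  77  54
  61  84  87  84]
pin0 135 [104  73  76  71  62  72  79 105 125 122  97  86  84  98 125 123 104  85
  
[... 1696 characters left out ...]
4
 106 142 139 128]
now  131 [ 76  97  86  83  85  81  80  79  79  72  89  93  85 103 114 118 107 127
 140 132 118 101]
now  132 [ 76  89  82  85  84  90  80  81  79  65  89  91  85  91 109 130 140 133
 118  97  63  52]
now  133 [ 76  88  87  85  83  85  81  81  78  68  85  92  84  71 113 136 117  98
  76  53  85  86]
now  134 [ 73  79  87  83  83  87  70 128 125 121  84  91  83  83 124 122  77  48
  62  88  87  88]
now  135 [ 71  79  90  88  83  83  60 107 128 124  98  86  85 100 122 123 105  82
  87  87  86  87]
pin_wrist proj up [[259.45035452 129.04376395]
 [260.22197612 134.47618751]
 [262.56088862 150.90077509]]
knuckle top now [[258.1270419  119.71109481]
 [259.01450694 125.9722136 ]]
```

Allowing for the side camera's bias, pin and knuckle agree to about 0.3 px (under 1 mm). Lowering gently.

```bash
python3 -m handwheel '{"deltas": [[-1,0,0,0.05,0],[-1,0,0,0.08,0],[-1,0,0,0.05,0],[-1,0,0,0.04,0],[-1,0,0,0.03,0],[-1,0,0,0.02,0],[-1,0,0,0.02,0],[-1,0,0,0,0]]}'; python3 go.py '[.5091,.2309,.192]'
python3 -m handwheel '{"deltas": [[-1,0,0,0.02,0],[-1,0,0,0.02,0],[-1,0,0,0,0]]}'; python3 go.py '[.5091,.2309,.192]'
```

```text
clock: 13.92
tcp_pos: [0.509, 0.2309, 0.2088]
orientation: [0.0, 0.023, 1.0, 0.0]
wrist_force: [1.7, 0.3, -3.6]
finger_gap: 0.013
grip_force: 78.7
yaw 177.3237944532612 units [-0.002  0.001  0.421] F [-1.69  0.38  3.57] gap 0.012957687076250678
clock: 14.3
tcp_pos: [0.509, 0.2308, 0.2072]
orientation: [0.0, 0.023, 1.0, 0.0]
wrist_force: [2.7, 0.5, -3.2]
finger_gap: 0.013
grip_force: 78.7
yaw 177.3203576391324 units [-0.002  0.002  0.381] F [-2.7   0.6   3.21] gap 0.013028164982544678
```

```bash
python3 -m handwheel '{"deltas": [[-1,-0.015,0,0.02,0],[-1,0,0,0.03,0],[-1,0,0,0.03,0],[-1,0,0,0,0]]}'; python3 go.py '[.5091,.2309,.192]'
```

```text
clock: 14.8
tcp_pos: [0.5092, 0.2308, 0.2038]
orientation: [-0.0, 0.023, 1.0, 0.0]
wrist_force: [2.2, 1.3, -3.2]
finger_gap: 0.0129
grip_force: 78.7
yaw 177.32316534621228 units [0.003 0.004 0.295] F [-2.13  1.39  3.25] gap 0.012910548042180793
```

```bash
python3 -m handwheel '{"deltas": [[-1,-0.015,0.01,0.03,0],[-1,0,0,0.04,0],[-1,0,0,0.04,0],[-1,0,0,0.04,0],[-1,0,0,0,0]]}'; python3 go.py '[.5091,.2309,.192]'
```

```text
clock: 15.42
tcp_pos: [0.5096, 0.2311, 0.1977]
orientation: [-0.0, 0.023, 1.0, -0.0]
wrist_force: [-0.4, 0.9, -4.3]
finger_gap: 0.013
grip_force: 78.6
yaw 177.3241530592075 units [ 0.013 -0.005  0.141] F [0.41 0.92 4.27] gap 0.012992436256246194
```

```bash
python3 -m handwheel '{"deltas": [[-1,0,0,0.03,0],[-1,0,0,0.03,0],[-1,0,0,0.02,0],[-1,0,0,0,0]]}'; python3 go.py '[.5091,.2309,.192]'
```

```text
clock: 15.92
tcp_pos: [0.5098, 0.2311, 0.1946]
orientation: [-0.0, 0.023, 1.0, 0.0]
wrist_force: [0.2, 0.5, -3.5]
finger_gap: 0.0129
grip_force: 78.6
yaw 177.31948999531124 units [ 0.017 -0.005  0.065] F [-0.22  0.53  3.47] gap 0.012870843830814929
```

```bash
python3 -m handwheel '{"deltas": [[-1,0,0,0.02,0],[-1,0,0,0.02,0],[-1,0,0,0.01,0],[-1,0,0,0,0]]}'; python3 go.py '[.5091,.2309,.192]'
python3 -m handwheel '{"deltas": [[-1,0,0,0.015,0],[-1,0,0,0,0]]}'; python3 go.py '[.5091,.2309,.192]'
```

```text
clock: 16.42
tcp_pos: [0.5098, 0.2311, 0.1927]
orientation: [-0.0, 0.023, 1.0, 0.0]
wrist_force: [0.3, 0.0, -4.1]
finger_gap: 0.0131
grip_force: 78.6
yaw 177.32264155772256 units [ 0.018 -0.006  0.017] F [-0.28  0.04  4.06] gap 0.013113603504124341
clock: 16.68
tcp_pos: [0.5099, 0.2311, 0.1922]
orientation: [0.0, 0.023, 1.0, 0.0]
wrist_force: [-0.3, 0.1, -4.3]
finger_gap: 0.0129
grip_force: 78.7
yaw 177.32267925870073 units [ 0.021 -0.006  0.005] F [0.28 0.05 4.26] gap 0.012948740027206298
```

```bash
python3 -m handwheel '{"deltas": [[-1,0,0,0.02,0],[-1,0,0,0,0]]}'; python3 go.py '[.5091,.2309,.192]'
python3 -m handwheel '{"deltas": [[-1,0,0,0.02,0],[-1,0,0,0,0]]}'; python3 go.py '[.5091,.2309,.192]'
```

```text
clock: 16.92
tcp_pos: [0.5099, 0.2312, 0.1918]
orientation: [0.0, 0.023, 1.0, 0.0]
wrist_force: [-1.2, -0.2, -0.0]
finger_gap: 0.0125
grip_force: 79.2
yaw 177.32472821199323 units [ 0.02  -0.007 -0.006] F [ 1.2  -0.28  0.  ] gap 0.01248089020386155
clock: 17.18
tcp_pos: [0.5098, 0.2312, 0.1912]
orientation: [0.0, 0.023, 1.0, 0.0]
wrist_force: [-4.1, 0.3, 5.9]
finger_gap: 0.0132
grip_force: 80.0
yaw 177.3292657437686 units [ 0.018 -0.009 -0.019] F [ 4.13  0.16 -5.86] gap 0.013152560016176618
```

Seated at z 0.1912, where the expected seated height is 0.192, with about 10 N on the shoulders. I'll dwell for step 1, then loosen to a loose straddle.

```bash
python3 -m handwheel '{"deltas": [[-1,0,0,0,0],[-1,0,0,0,0],[-1,0,0,0,0],[-0.6,0,0,0,0],[-0.5,0,0,0,0],[-0.5,0,0,0,0],[-0.5,0,0,0,0],[-0.5,0,0,0,0]]}' 20; python3 go.py '[.5098,.2312,.192]'
```

```text
clock: 18.18
tcp_pos: [0.5099, 0.2311, 0.1904]
orientation: [-0.0, 0.023, 1.0, 0.0]
wrist_force: [0.7, 0.1, -0.0]
finger_gap: 0.0212
grip_force: 0.0
yaw 177.31992110072125 units [ 0.002  0.002 -0.039] F [-0.67  0.15  0.03] gap 0.021184406201396007
```

```bash
python3 -m handwheel '{"deltas": [[-0.5,0,-0.12,0,-0.25],[-0.5,-0.01,-0.235,0,-0.5],[-0.5,-0.01,-0.235,0,-0.5],[-0.5,-0.01,-0.235,0,-0.5],[-0.5,-0.01,-0.235,0,-0.5],[-0.5,-0.01,-0.235,0,-0.5],[-0.5,-0.01,-0.235,0,-0.5],[-0.5,0,0,0,0]]}'; python3 - <<'E'
from h import *
s=status.get_state();T=R.from_quat(s["orientation"],scalar_first=True).as_matrix()
p=np.array([.6177,.2262]);d=s["tcp_pos"][:2]-p;print("rad",np.hypot(*d),"ang",np.degrees(np.arctan2(d[1],d[0]))%360,"yaw",np.degrees(np.arctan2(T[1,0],T[0,0]))%360,T.T@s["wrist_force"],s["grip_force"])
c=cam("top");P=cloud(c);g=P[(P[...,2]>.138)&(P[...,2]<.158)&(np.linalg.norm(P[...,:2]-p,axis=-1)<.235)]
r=cv2.minAreaRect((g[:,:2]*1000).astype(np.float32));print(r,np.median(g[:,2]))
E
```

```text
clock: 19.18
tcp_pos: [0.5241, 0.1719, 0.1905]
orientation: [0.0, -0.256, 0.967, 0.0]
wrist_force: [-0.8, 0.4, 0.1]
finger_gap: 0.0217
grip_force: 0.0
rad 0.10818238406029071 ang 210.10934387389113 yaw 209.71339184778745 [ 0.5193701   0.76313542 -0.11410733] 0.0
((514.124267578125, 154.67604064941406), (190.18902587890625, 28.152124404907227), 25.948322296142578) 0.14514641387486937
```

```bash
python3 -m handwheel '{"deltas": [[-0.5,0,-0.12,0,-0.25],[-0.5,-0.01,-0.235,0,-0.5],[-0.5,-0.01,-0.235,0,-0.5],[-0.5,-0.01,-0.235,0,-0.5],[-0.5,-0.01,-0.235,0,-0.5],[-0.5,-0.01,-0.235,0,-0.5],[-0.5,-0.01,-0.235,0,-0.5],[-0.5,-0.01,-0.235,0,-0.5],[-0.5,-0.01,-0.235,0,-0.5],[-0.5,-0.01,-0.235,0,-0.5],[-0.5,0,-0.18,0,-0.4],[-0.5,0,-0.1,0,-0.2],[-0.5,0,0,0,0]]}'; cat > sw.py <<'E'
from h import *
s=status.get_state();T=R.from_quat(s["orientation"],scalar_first=True).as_matrix()
p=np.array([.6177,.2262]);d=s["tcp_pos"][:2]-p;print("rad",np.hypot(*d),"ang",np.degrees(np.arctan2(d[1],d[0]))%360,"yaw",np.degrees(np.arctan2(T[1,0],T[0,0]))%360,"F",(T.T@s["wrist_force"]).round(2),s["clock"])
E
python3 sw.py
```

```text
clock: 20.85
tcp_pos: [0.6046, 0.1186, 0.1904]
orientation: [-0.0, -0.664, 0.747, 0.0]
wrist_force: [0.1, 0.2, 0.5]
finger_gap: 0.0213
grip_force: 0.0
rad 0.1083927700265952 ang 263.07124727600876 yaw 263.26898257707205 F [-0.17 -0.12 -0.53] 20.85
```

```bash
python3 -m handwheel '{"deltas": [[-0.5,0,-0.1,0,-0.2],[-0.5,0,-0.1,0,-0.2],[-0.5,0,-0.03,0,0],[-0.5,0,0,0,0]]}'; python3 sw.py
python3 -m handwheel '{"deltas": [[-0.5,0,-0.03,0,0],[-0.5,0,0,0,0]]}'; python3 sw.py
```

```text
clock: 21.35
tcp_pos: [0.6139, 0.1175, 0.1905]
orientation: [0.0, -0.69, 0.724, 0.0]
wrist_force: [0.2, -0.1, 0.8]
finger_gap: 0.0218
grip_force: 0.1
rad 0.10879715835110292 ang 267.98250837195957 yaw 267.3050634895678 F [ 0.07 -0.22 -0.78] 21.35
clock: 21.6
tcp_pos: [0.615, 0.1174, 0.1905]
orientation: [0.0, -0.69, 0.723, -0.0]
wrist_force: [-0.2, -0.2, 0.4]
finger_gap: 0.0215
grip_force: 0.1
rad 0.10882280876368453 ang 268.5782875960478 yaw 267.3155330696688 F [ 0.21  0.19 -0.35] 21.6
```

```bash
python3 -m handwheel '{"deltas": [[-0.5,0,-0.03,0,0],[-0.5,0,0,0,0]]}'; python3 sw.py
python3 -m handwheel '{"deltas": [[-0.5,0,-0.025,0,0],[-0.5,0,0,0,0]]}'; python3 sw.py
python3 -m handwheel '{"deltas": [[-0.5,0,-0.02,0,0],[-0.5,0,0,0,0]]}'; python3 sw.py
```

```text
clock: 21.85
tcp_pos: [0.6163, 0.1174, 0.1905]
orientation: [0.0, -0.69, 0.723, -0.0]
wrist_force: [0.1, 0.1, 0.0]
finger_gap: 0.0214
grip_force: 0.1
rad 0.10881065656459613 ang 269.2377256417667 yaw 267.3184478210583 F [-0.08 -0.07 -0.04] 21.85
clock: 22.1
tcp_pos: [0.6167, 0.1174, 0.1904]
orientation: [-0.0, -0.69, 0.723, 0.0]
wrist_force: [-3.1, -1.2, 0.7]
finger_gap: 0.0215
grip_force: 1.4
rad 0.10882982644116256 ang 269.46045961940155 yaw 267.3257645246118 F [ 1.32  3.09 -0.75] 22.1
clock: 22.35
tcp_pos: [0.6168, 0.1174, 0.1904]
orientation: [-0.001, -0.69, 0.723, 0.001]
wrist_force: [-6.3, -0.2, 3.7]
finger_gap: 0.0213
grip_force: 2.8
rad 0.10884717682187843 ang 269.5434527564352 yaw 267.33084155338804 F [ 0.48  6.28 -3.65] 22.35
```

Against the stop with about 6 N. I'll centre the fingers, lift clear and check.

```bash
python3 -m handwheel '{"deltas": [[-0.5,0,0.06,0,0],[-0.5,0,0.06,0,0],[-0.4,0,0,0,0],[-0.4,0,0,0,0],[-0.4,0,0,-0.1,0],[-0.4,0,0,-0.3,0],[-0.4,0,0,-0.5,0],[-0.4,0,0,-0.8,0],[-0.4,0,0,-0.8,0],[-0.4,0,0,-0.8,0],[-0.4,0,0,-0.3,0],[-0.4,0,0,0,0]]}'; python3 - <<'E'
from h import *
ims=[]
for n in("side","wrist"):
    c=cam(n);P=cloud(c);k=c["frame"][:,:,::-1]
    g=P[(P[...,2]>.143)&(P[...,2]<.156)&(abs(P[...,0]-.613)<.03)&(P[...,1]>.05)&(P[...,1]<.205)]
    r=cv2.minAreaRect((g[:,:2]*1000).astype(np.float32));p=np.polyfit(g[:,1],g[:,0],1);print(n,len(g),r,"x=0 line slope deg",np.degrees(np.arctan(p[0])),"x at pin",np.polyval(p,.226),"z",np.median(g[:,2]))
    if n=="side": ims.append(cv2.resize(k[90:240,220:380],(427,400)))
    else: ims.append(cv2.resize(k,(373,233)))
ims[1]=cv2.copyMakeBorder(ims[1],0,167,0,0,cv2.BORDER_CONSTANT)
cv2.imwrite("pics/end.png",np.hstack(ims)); s=status.get_state(); print(s["wrist_force"],s["clock"])
E
```

```text
clock: 23.85
tcp_pos: [0.6135, 0.1176, 0.3354]
orientation: [0.001, -0.69, 0.723, -0.001]
wrist_force: [0.0, -0.4, 0.1]
finger_gap: 0.0256
grip_force: 0.0
side 230 ((610.1755981445312, 130.23072814941406), (149.21109008789062, 15.936544418334961), 87.47566223144531) x=0 line slope deg 2.8009039649582212 x at pin 0.6141246726675089 z 0.14612701543674217
wrist 2780 ((612.694580078125, 127.28404235839844), (155.3360595703125, 13.961038589477539), 86.76542663574219) x=0 line slope deg 3.2594252739635157 x at pin 0.6183700924508444 z 0.14625866066935586
[ 0.72105551 -0.21005037  0.09318133] 23.95
```

View pics/end.png

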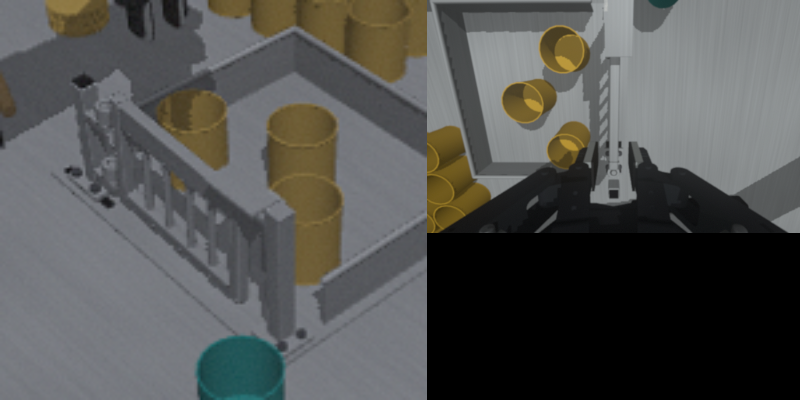

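The side view shows the gate hung on its post at (85,100) and shut, with its free end under the keeper at (275,210). The wrist view shows the gate in line with the keeper. The tins are standing in place, the gate top is 14 mm wide at the seated height, and the arm is clear.

```bash
python3 -c "
from workcell import hand_in
print(hand_in())"
```

```text
the job is handed in; nothing more can be done
None
```

The gate is hung on both pins, swung shut under the keeper against its stop and released, with the tins left standing; I handed the job in at about 24 s and no verdict came back.

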